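Clamp the plaster model in the toggle fixture

TASK

Clamp the white plaster model in the aluminium fixture without picking anything up: with your fingertips first push the model along between the two guide rails until it is fully home against the blue end stop, then push the clamp's red handle over, past its dead point, until it snaps into lock and the rubber pad presses on the model. Work the clamp only by its handle, and leave the jar, the yellow cast and the polishing wheel where they are.

Things in the scene. Friction and masses are not known exactly. Their poses are not given: they have to be found in the camera images.
- fixture: Aluminium clamping fixture, fixed to the bench. Origin on the bench top, z up. Plate 160 (x) x 195 (y) x 8 mm, from x=-60 to +100 and y=-150 to +45 mm. The nest with rails and blue stop is at its +x end, the toggle clamp at x=-20, y=0: steel cheeks to 78 mm above the bench; open, its arm stands nearly upright over the pivot, to about 155 mm above the bench.
- nest (a point): Point on the plate top (8 mm above the bench) under the middle of the model when it is fully home: fixture x=+55, y=0. The pad comes down here.
- rail_mouth (a point): Middle of the mouth between the two steel guide rails, on the plate top: fixture x=+55, y=-40. From here the rails run straight in +y to the stop, 56 mm clear between them, each 10 mm wide, tops 18 mm above the bench; towards -y they flare outwards to y=-72.
- stop_face (a point): Middle of the foot of the blue end stop's face, on the plate top: fixture x=+55, y=+30. Face looks to fixture -y; stop 75 mm wide (x), 10 mm thick, top 40 mm above the bench. The model is pushed to it in +y.
- model: Loose white plaster model pair, 52 (x) x 60 (y) x 43 mm high, about 0.14 kg, origin at the centre of its underside. Starts upright on the plate before the rails, its origin 90 to 120 mm short of the nest in fixture -y, its axes within 0.1 rad of the fixture's. Push it in fixture +y on its -y side, between the rail tops and its own top (51 mm above the bench).
- clamp_handle (a joint): Handle angle (rad) about a level axis along fixture y at handle_pivot. 0 = open, leaning 30 degrees back to fixture -x; grows as it is pushed up and over to +x (upright 0.52). A spring holds it open up to the dead point at 0.85 (let go earlier, it springs back to 0); beyond, it snaps by itself to the lock stop at 1.5. Takes up to about 8 N at the tip. The arm comes down with it.
- handle_pivot (a point): Pivot axis of handle and arm: fixture x=-20, y=0, 70 mm above the bench.
- handle_tip (a point): Point in the handle, 80 mm from the pivot, 5 mm short of its end; moves with it. Open: fixture x=-60, y=0, 139 mm above the bench. The outer 48 mm of the handle is a red grip 24 mm wide (fixture y), 16 mm thick. Push its side away from the nest (-x side) towards +x.
- clamp_arm: Steel clamp arm, 75 mm from pivot to pad, driven by the handle; nearly upright when open, level (pointing to fixture +x) when locked. Origin on the pivot. Not to be pressed.
- clamp_pad: Black rubber pad, 19 mm across, on a sprung spindle at the arm's end; locked, it presses with about 3 N on top of a model that is home. Origin at the middle of its face.
- jar: Loose white jar, 58 mm across, 42 mm high, on the bench beside the fixture; origin under its centre. Leave alone.
- yellow_cast: Loose yellow dental cast, 44x48x28 mm, on the bench beside the fixture; origin under its centre. Leave alone.
- mop: Loose white polishing wheel, 44 mm across, 12 mm thick, lying on the fixture's plate near its fixture -x, -y corner; origin under its centre. Leave alone.
There are look-alikes about, which are no part of the job. Leave any pink look-alike of the model alone.

How it is judged (in metres and radians):
On the way, in this order (a step that is already met when the one before it is completed fails the run):
1. the model is fully home against the end stop while the clamp is still open (y of model in the frame of fixture between -0.003 and 0.003 m and x of model in the frame of fixture between 0.05 and 0.06 m and angle between model's own z axis and vertical below 0.1 rad and value of joint clamp_handle below 0.3 rad), for 0.2 s.
2. the handle has gone past its dead point and snapped into lock (value of joint clamp_handle above 1.4 rad), for 0.2 s.
At the end, for the whole second after the job is handed in: The handle is in its lock (joint above 1.4 rad), the pad presses on the model with more than 1.5 N, and the model stands upright and still in the nest, within 3 mm of fully home along the rails (within 5 mm across them) (y of model in the frame of fixture between -0.003 and 0.003 m and x of model in the frame of fixture between 0.05 and 0.06 m and angle between model's own z axis and vertical below 0.1 rad and value of joint clamp_handle above 1.4 rad and contact force between clamp_pad and model above 1.5 N and linear speed of model below 0.01 m/s); the robot touches nothing.
It fails at once if the model is lifted off the plate (more than 10 mm) (height (world z) of model above 0.018 m).
It fails at once if the model is tipped (angle between model's own z axis and vertical above 0.35 rad).
It fails at once if the clamp arm or its pad is pressed by the robot (more than 3 N) (contact force between any of the fingers, the arm and clamp_arm above 3 N).
It fails at once if the jar, the yellow cast or the polishing wheel is moved (more than 15 mm) (distance of any of jar, yellow_cast, mop from where it was at the start of the episode above 0.015 m).
It also fails if it takes over 51 s, if anything falls off the work surface, if the arm or the gripper's body presses on something with over 40 N, if the wrist force passes 120 N, or if a joint passes its speed limit or range.

ROBOT

A 6-joint arm with a two-finger parallel gripper is mounted at the origin on a cart in front of the work surface, level with it; the furniture and walls round the work are solid. World frame = base frame: x ahead of the robot, y to its left, z up, the work surface at z = 0. Lengths are in mm, angles in rad, forces in N, time in s.
With the tool pointing down it reaches from about 350 to 875 mm from the base axis. Payload 4.2 kg.
Tool frame: the origin (TCP) lies on the mounting face of the last link; the fingertips stand 173 mm ahead of it and the grasp point (between the pads) lies grip_point_offset ahead of it (grip_point_offset is the distance from the TCP to the grasp point, in mm); z points along the fingers, y is the line along which they close (so a half turn about z gives the same grasp; the last joint's range is limited). The gripper opens to 85 mm and grips with 20 to 120 N. Pads are 22 mm wide; open, the fingers measure 114 mm over their backs; the gripper's body (76 mm by 85 mm) begins 54 mm behind the grasp point. The pads swing forward as they close: fully open they stand 13 mm farther back than shut.
Start: joints at [-0.889, 0.385, 0.008, 0, -1.194, -0.259], TCP at [256.46, -569.937, 404.712] pointing down, gripper open.
Joint ranges: [-3.14, 3.14], [-1.21, 2.06], [-1.07, 1.41], [-3.16, 2.05], [-2.99, -0.16], [-3.1, 3.1]. Speed limits (rad/s): [2.79, 2.79, 3.14, 3.14, 3.14, 3.14].

INTERFACE

Orientations are given as a unit quaternion [x, y, z, w].
In Python, from bench import read_state, get_image, job_done, recognise, place_of, grip_point_offset gives the robot as it stands. The module is installed in compiled form; this text tells all that it offers.
- The arm moves only by the tool carry_out, never from a script. Its arguments are lists of equal length, an entry for each row: "slide": the shift along the tool's x, y, z in m, a list of three; "roll": the turn about the tool's z in degrees; "claw": the finger opening in m, from 0 to 0.0854. A call has 1 to 8 rows; each row is the pose to reach, as a shift and turn from the pose commanded when the call began, along the tool's axes at that moment; what a row does not reach only later rows make up. A row lasts 1/8 s, in which the tool goes at most 62.5 mm and 10.7 degrees, less where a joint would pass 70% of its speed; a pose out of reach is approached as far as the arm can. A call with a gripper value outside its range is refused whole. The fingers move at their own pace and stop on an object; the grip force is fixed at half the most. Time passes only in rows, so rows that repeat a pose let the fingers close. It gives the time, the measured TCP pose, the force, the opening and the grip force at its end, in the units of the state.
- read_state(): the state, without advancing time (a new reading comes with each control period).
- get_image(name): name is "scene" or "top"; returns a dict with "img" (420x560x3 uint8, red, green, blue), "z_map" (420x560 float32, mm along the optical axis (not along the pixel's ray), 0 where there is no reading), "mtx" (3x3 intrinsics, pixels), "world_from_camera" (4x4, takes a point from camera to world coordinates). Camera axes: x right, y up, looking along -z (the intrinsics and any distortion apply to the point x, -y, -z); pixel columns grow to the right and rows downward; lengths in mm; the calibration is good to about 2 mm. A picture is of the moment at which its call begins.
- job_done(): hands the job in; it is judged then, once.
Trained networks look in a picture, given as the dict that the camera call returned (one of the last four; its "shot" number tells which), for a name from the list of things; names that differ only in an ending like _2 or _b are one class to them, and where a whole thing is asked for, a point or a joint stands for the part that bears it (a point fixed in the world has none). Each returns a list of dicts, best first, with "conf" (0 to 1); they miss things now and then, are a little off and sometimes report something else, mostly with a low value. They report only what shows in the picture. A call takes as long as a camera call. They do not tell look-alikes from the thing itself.
- recognise(picture, thing): "at" ([column, row] in pixels, amid what is visible of it).
- place_of(picture, thing): "at" ([column, row] in pixels: a listed point, or the origin of a listed thing).
The state is a dict: "clock": time; "joints": joint angles; "joint_vel": joint speeds; "joint_efforts": joint torques, N m; "position": TCP position; "ee_rot": TCP orientation; "contact_force": force on the tool from outside, world axes, zero at the start; "wrist_torque": the same for the moment, N m; "gripper_width": finger opening in mm; "grasp_force": force on a finger pad.
Only numpy, scipy, OpenCV 4.12 (cv2) and the standard library are available. Lean on these libraries where they do the work, as an engineer would, in place of code of your own. Each camera call takes 0.05 s, during which the arm holds its last target. There are 200 camera calls.

## Working session

There is one attempt and no reset: what is moved stays moved. The work goes in short steps, Python scripts to look and compute and a tool call to move; the robot and the scene stay as the last step left them, time stands still between calls to the robot, and variables do not carry over. Pictures are saved under pics/ and viewed, at most 14 in all, crops included, and the job is handed in when it is done.

Besides the shell and the picture viewer there is one more tool, called after "Call:" as name([rows], argument=value, ...), one row to a line, values as JSON. carry_out: Moves the arm, as the interface text tells. Its arguments: {"type":"object","properties":{"slide":{"type":"array"},"roll":{"type":"array"},"claw":{"type":"array"}},"required":["slide","roll","claw"]}

```bash
mkdir -p pics; cat > h.py <<'E'
import numpy as np, cv2
from bench import *
def shot(n,fn=None):
    p=get_image(n)
    if fn: cv2.imwrite(fn,p["img"][:,:,::-1])
    return p
def ray(p,uv):
    K=p["mtx"];T=p["world_from_camera"]
    d=np.array([(uv[0]-K[0,2])/K[0,0],-(uv[1]-K[1,2])/K[1,1],-1.])
    return T[:3,3],T[:3,:3]@d
def onz(p,uv,z):
    o,d=ray(p,uv);return o+d*(z-o[2])/d[2]
def deep(p,uv):
    u,v=int(round(uv[0])),int(round(uv[1]));o,d=ray(p,uv)
    return o+d*p["z_map"][v,u]
E
python3 - <<'E'
from h import *
s=read_state();print({k:np.round(v,3) for k,v in s.items()},grip_point_offset)
Z=dict(fixture=0,nest=8,rail_mouth=8,stop_face=8,model=8,handle_pivot=70,handle_tip=139,jar=0,yellow_cast=0,mop=8,clamp_pad=150)
for c in("scene","top"):
    p=shot(c,f"pics/{c}0.png")
    for n,z in Z.items():
        for r in place_of(p,n)[:3]: print(c,n,round(r["conf"],2),np.round(r["at"]),np.round(onz(p,r["at"],z)))
E
```

```text
{'clock': np.float64(0.0), 'joints': array([-0.889,  0.386,  0.007, -0.   , -1.194, -0.259]), 'joint_vel': array([-0.001, -0.001, -0.001,  0.002, -0.002, -0.   ]), 'joint_efforts': array([-0.0000e+00, -3.9229e+01,  1.8840e+01,  4.1860e+00, -5.0000e-03,
       -0.0000e+00]), 'position': array([ 256.393, -569.75 ,  403.624]), 'ee_rot': array([-0.21 ,  0.978,  0.001, -0.   ]), 'contact_force': array([-0.286, -0.819, -0.533]), 'wrist_torque': array([ 0.005,  0.023, -0.007]), 'grasp_force': np.float64(0.0), 'gripper_width': np.float64(85.367)} 154.70000000000002
scene fixture 0.92 [287. 252.] [ 566. -126.    0.]
scene nest 0.7 [264. 244.] [ 624. -117.    8.]
scene rail_mouth 0.83 [272. 232.] [ 632. -165.    8.]
scene stop_face 0.87 [258. 250.] [625. -91.   8.]
scene model 0.94 [298. 194.] [ 661. -350.    8.]
scene model 0.92 [350. 206.] [ 509. -366.    8.]
scene model 0.56 [288. 217.] [ 631. -240.    8.]
scene handle_pivot 0.78 [293. 231.] [ 548. -123.   70.]
scene handle_tip 0.71 [310. 207.] [ 515. -135.  139.]
scene jar 0.88 [315. 290.] [455. -49.   0.]
scene yellow_cast 0.92 [274. 281.
[... 190 characters left out ...]
 228.] [ 569. -119.    0.]
top nest 0.85 [271. 203.] [ 630. -118.    8.]
top rail_mouth 0.68 [288. 203.] [ 629. -160.    8.]
top stop_face 0.78 [258. 209.] [616. -88.   8.]
top model 0.85 [381. 244.] [ 523. -384.    8.]
top model 0.79 [371. 185.] [ 670. -365.    8.]
top model 0.67 [191. 246.] [528.  77.   8.]
top handle_pivot 0.76 [272. 232.] [ 555. -122.   70.]
top handle_tip 0.56 [271. 249.] [ 515. -118.  139.]
top handle_tip 0.54 [269. 218.] [ 582. -115.  139.]
top jar 0.93 [245. 274.] [458. -52.   0.]
top yellow_cast 0.7 [234. 241.] [540. -27.   0.]
top mop 0.67 [312. 240.] [ 538. -217.    8.]
top mop 0.24 [270. 219.] [ 591. -115.    8.]
top clamp_pad 0.51 [270. 218.] [ 582. -119.  150.]
```

View pics/scene0.png

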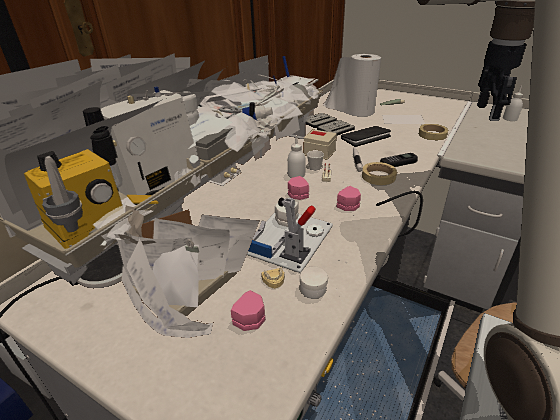

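View pics/top0.png

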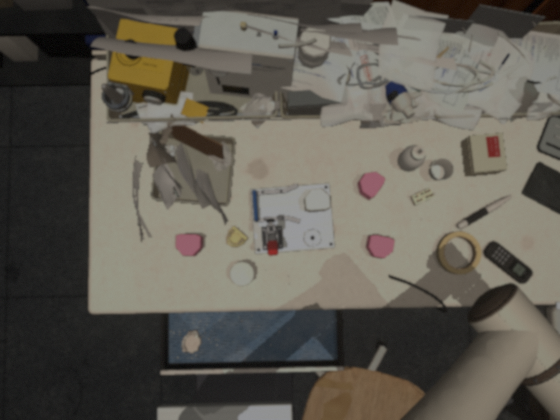

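The white model is in the top view at about (316,201). Pink look-alikes are at (371,185), (380,245) and (188,244) in the top view, and the white jar at (242,273). I choose the white block on the plate before the rails, and will check it in a close crop.

```bash
python3 - <<'E'
from h import *
p=shot("top");im=p["img"]
c=cv2.resize(im[170:270,225:345,::-1],None,fx=6,fy=6,interpolation=cv2.INTER_CUBIC)
cv2.imwrite("pics/crop.png",c)
# heights map
K=p["mtx"];T=p["world_from_camera"];print(np.round(T,3).tolist(),np.round(K,1).tolist())
v,u=np.mgrid[170:270,225:345];z=p["z_map"][170:270,225:345]
P=np.stack([(u-K[0,2])/K[0,0]*z,-(v-K[1,2])/K[1,1]*z,-z],-1)@T[:3,:3].T+T[:3,3]
np.save("P.npy",P)
C=im[170:270,225:345].astype(int)
blue=(C[...,2]>C[...,0]+40)
red=(C[...,0]>C[...,1]+70)
print("table z",np.median(P[:8,:,2]))
for n,m in(("blue",blue),("red",red),("model",(P[...,2]>42)&(P[...,2]<62)&(u>300)&(v<218))):
    q=P[m];print(n,m.sum(),np.round(q.mean(0)),np.round(q.min(0)),np.round(q.max(0)))
    if m.sum()>5: print(cv2.minAreaRect(q[:,:2].astype(np.float32)))
m=(P[...,2]>4)&(P[...,2]<13);m=cv2.morphologyEx(m.astype(np.uint8),cv2.MORPH_OPEN,np.ones((3,3)))>0
n,l,s,_=cv2.connectedComponentsWithStats(m.astype(np.uint8));k=1+s[1:,4].argmax();print(cv2.minAreaRect(P[l==k][:,:2].astype(np.float32)),s[k,4])
p=shot("scene")
c=cv2.resize(p["img"][180:280,230:350,::-1],None,fx=6,fy=6,interpolation=cv2.INTER_CUBIC)
cv2.imwrite("pics/crop2.png",c)
E
```

```text
[[-0.021, 0.996, -0.086, 486.364], [-1.0, -0.02, 0.009, -136.181], [0.007, 0.086, 0.996, 1263.145], [0.0, 0.0, 0.0, 1.0]] [[517.7, 0.0, 282.9], [0.0, 517.7, 217.0], [0.0, 0.0, 1.0]]
table z -0.5218021304647209
blue 17 [620. -83. 111.] [ 486. -136.   35.] [ 652.  -79. 1263.]
((566.7161865234375, -100.9356918334961), (174.9183349609375, 14.080582618713379), 19.081560134887695)
red 35 [ 510. -122.  146.] [ 506. -130.  143.] [ 515. -114.  152.]
((510.0953063964844, -121.99188995361328), (15.127020835876465, 8.632022857666016), 88.37577819824219)
model 469 [ 629. -227.   50.] [ 606. -257.   43.] [ 658. -198.   57.]
((631.8836669921875, -227.1497802734375), (59.25101089477539, 50.8641357421875), 89.12792205810547)
((560.177734375, -203.83612060546875), (93.2823715209961, 125.7628173828125), 3.5243349075317383) 1023
```

View pics/crop.png

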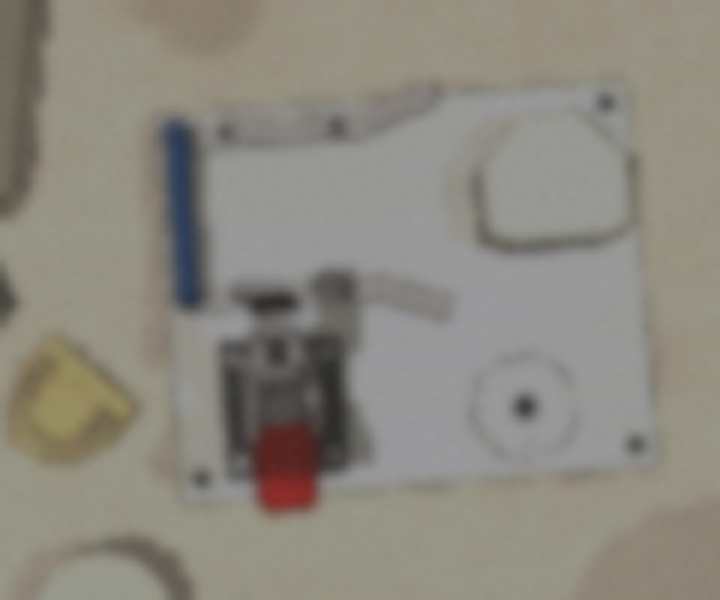

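View pics/crop2.png

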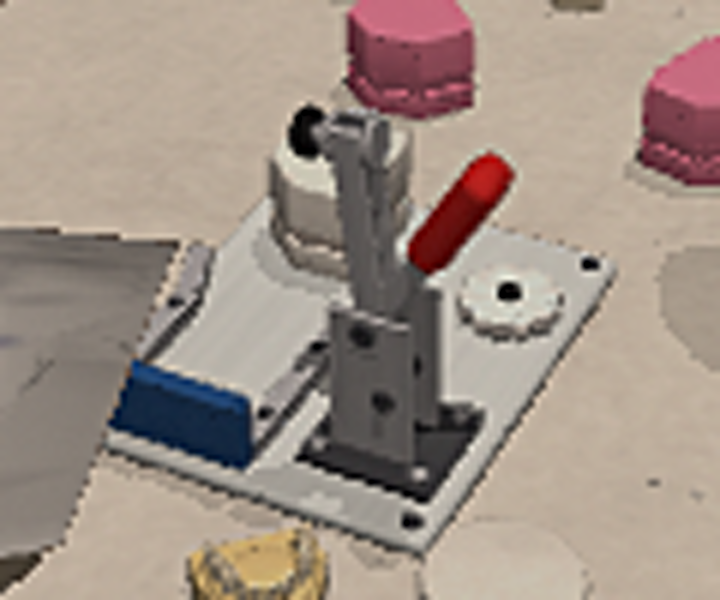

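```bash
python3 - <<'E'
from h import *
P={c:get_image(c) for c in("top","scene")}
off={"top":(225,170),"scene":(230,180)}
D=[("top",162,118,100,45,8),("top",627,82,100,-150,8),("top",660,462,-60,-150,8),("top",190,503,-60,45,8),("top",177,123,92.5,35,40),("top",190,304,17.5,35,40),
("scene",420,554,-60,45,8),("scene",617,268,-60,-150,8)]
f=[];w=[]
for c,x,y,a,b,z in D:
    o=off[c];w.append(onz(P[c],(o[0]+x/6-.42,o[1]+y/6-.42),z)[:2]);f.append((a,b))
f=np.array(f,float);w=np.array(w)
n=6
def fit(f,w):
    F=f-f.mean(0);W=w-w.mean(0);t=np.arctan2((F[:,0]*W[:,1]-F[:,1]*W[:,0]).sum(),(F*W).sum())
    R=np.array([[np.cos(t),-np.sin(t)],[np.sin(t),np.cos(t)]]);return t,R,w.mean(0)-R@f.mean(0)
for s in(slice(0,6),slice(0,8)):
    t,R,o=fit(f[s],w[s]);print("yaw",t,"o",o);print(np.round(w-(f@R.T+o),1).tolist())
# model
Q=np.load("P.npy");v,u=np.mgrid[170:270,225:345]
m=(Q[...,2]>42)&(Q[...,2]<62)&(u>300)&(v<218)
q=(Q[m][:,:2]-o)@R;print("model fix",q.min(0),q.max(0),q.mean(0),cv2.minAreaRect(q.astype(np.float32)))
for n,a in dict(nest=(55,0),tip=(-60,0),pivot=(-20,0),mouth=(55,-40),back=(55,-150),model=(55,-105)).items(): print(n,np.round(R@a+o,1))
np.savez("fx.npz",R=R,o=o,t=t)
h=Q[...,2];print(np.round((np.array([Q[(h>125)&(h<175)][:,:2].mean(0)])-o)@R), h[(h<200)].max())
E
```

```text
yaw 0.060360597274329936 o [ 569.14683454 -120.0517069 ]
[[-1.6, -2.9], [-2.2, 1.9], [2.3, 2.6], [1.5, -2.1], [-1.4, 0.0], [1.3, 0.5], [-1.4, 4.4], [-3.2, 7.2]]
yaw 0.0506477880328212 o [ 568.86749659 -118.50106569]
[[-1.8, -3.5], [-0.6, 1.4], [4.1, 0.5], [1.3, -4.3], [-1.5, -0.7], [1.3, -0.9], [-1.5, 2.3], [-1.4, 5.1]]
model fix [  31.96028851 -141.16734114] [ 83.63961888 -82.08226435] [  55.06668756 -111.12629908] ((57.434898376464844, -111.69964599609375), (59.251007080078125, 50.86408615112305), 86.22598266601562)
nest [ 623.8 -115.7]
tip [ 508.9 -121.5]
pivot [ 548.9 -119.5]
mouth [ 625.8 -155.7]
back [ 631.4 -265.5]
model [ 629.1 -220.6]
[[-28.   7.]] 156.51714620548137
```

```bash
cat >> h.py <<'E'
t=0.057;R=np.array([[np.cos(t),-np.sin(t)],[np.sin(t),np.cos(t)]]);o=np.array([569.,-119.5])
from scipy.spatial.transform import Rotation as Ro
def fx(xy): return (np.asarray(xy)-o)@R
def goto(f,z):
    "tool-frame slide (m) to fixture xy, TCP z; roll so tool y = fixture y"
    s=read_state();q=Ro.from_quat(s["ee_rot"]).as_matrix();T=np.r_[R@np.asarray(f,float)+o,z]
    a=np.arctan2(q[1,1],q[0,1]);d=np.rad2deg(t+np.pi/2-a)
    print("clock",s["clock"],"slide",np.round(q.T@(T-s["position"])/1000,4),"roll",round(-d,2),"fix now",np.round(fx(s["position"][:2]),1),np.round(s["position"][2],1),"F",np.round(R.T@s["contact_force"][:2],1),np.round(s["contact_force"][2],1),s["gripper_width"])
E
python3 - <<'E'
from h import *
goto((55,-183),300)
p=get_image("top");K=p["mtx"];T=p["world_from_camera"]
v,u=np.mgrid[160:215,340:400];z=p["z_map"][160:215,340:400]
P=np.stack([(u-K[0,2])/K[0,0]*z,-(v-K[1,2])/K[1,1]*z,-z],-1)@T[:3,:3].T+T[:3,3]
m=P[...,2]>15;q=fx(P[m][:,:2]);print("pink fix",q.min(0),q.max(0),P[m][:,2].max())
v,u=np.mgrid[60:300,180:460];z=p["z_map"][60:300,180:460]
E
```

```text
clock 1.4 slide [-0.4557  0.0919  0.1047] roll 20.96 fix now [-337.7 -431.9] 404.7 F [ 0.4 -0.1] -0.5 85.41579856923696
pink fix [ -83.45201597 -320.62896044] [141.10716569 -11.94596147] 1263.1454937230044
```

Call:
carry_out([
  [-0.057,0.011,0],
  [-0.114,0.023,0],
  [-0.171,0.034,0],
  [-0.228,0.046,0.01],
  [-0.285,0.058,0.03],
  [-0.342,0.07,0.05],
  [-0.4,0.081,0.075],
  [-0.456,0.092,0.1],
], roll=[3,6,9,12,15,18,21,21], claw=[0.03,0.03,0.03,0.03,0.03,0.03,0.03,0.03])

```text
clock: 2.45
position: [635.0, -298.4, 304.8]
ee_rot: [-0.028, 1.0, -0.0, 0.0]
contact_force: [-0.2, 0.4, 0.6]
gripper_width: 30.1
grasp_force: 0.0
```

```bash
python3 - <<'E'
from h import *
goto((55,-183),201)
p=shot("scene");cv2.imwrite("pics/s2.png",cv2.resize(p["img"][100:280,190:430,::-1],None,fx=3,fy=3))
E
```

```text
clock 2.45 slide [ 0.0007 -0.0005  0.1038] roll -0.05 fix now [  55.7 -182.4] 304.8 F [-0.2  0.4] 0.6 30.060198193480783
```

View pics/s2.png

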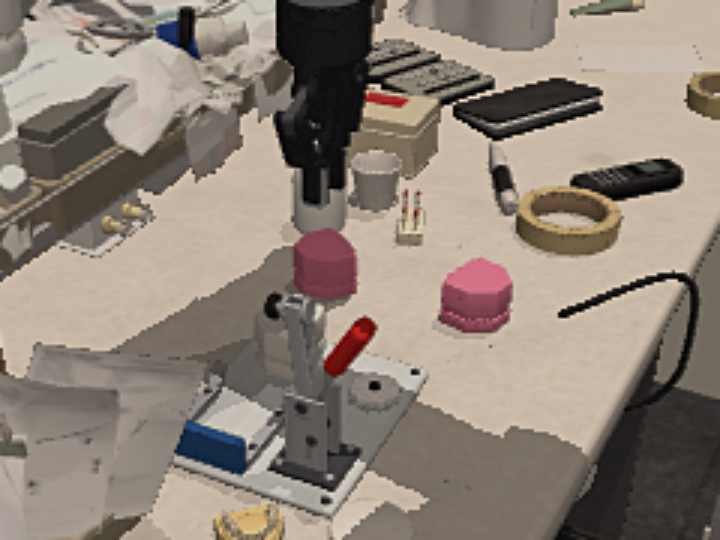

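The view shows the fingers around (315,190) in the crop, above and behind the white model at (290,340). The pink one at (325,265) is beyond. I'm going down now.

Call:
carry_out([
  [0,0,0.04],
  [0,0,0.08],
  [0,0,0.102],
  [0,0,0.102],
], roll=[0,0,0,0], claw=[0.03,0.03,0.03,0.03])

```text
clock: 3.0
position: [632.9, -299.5, 200.8]
ee_rot: [-0.028, 1.0, 0.001, -0.002]
contact_force: [0.3, -0.5, -0.2]
gripper_width: 29.7
grasp_force: 0.0
```

```bash
python3 - <<'E'
from h import *
goto((55,-90),202)
p=shot("scene");cv2.imwrite("pics/s3.png",cv2.resize(p["img"][150:280,230:370,::-1],None,fx=4,fy=4))
E
```

```text
clock 3.0 slide [-0.0014  0.0934 -0.001 ] roll -0.05 fix now [  53.5 -183.4] 200.8 F [ 0.3 -0.5] -0.2 29.743347905449383
```

View pics/s3.png

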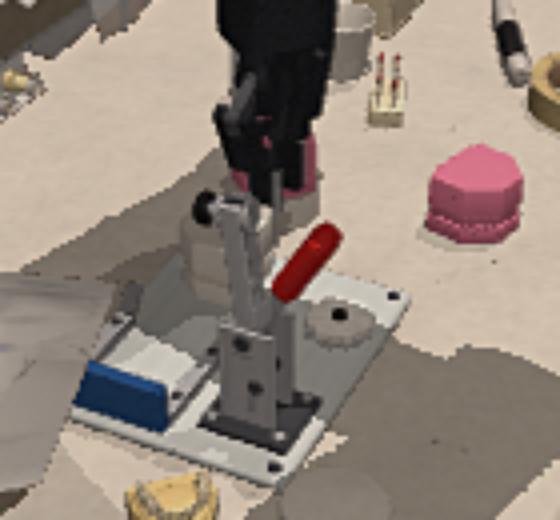

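The fingers are at crop (275,185), on the -y side of the model (210,255) and clear of the pink one. Starting the push.

Call:
carry_out([
  [0,0.01,0],
  [0,0.02,0],
  [0,0.03,0],
  [0,0.04,0],
  [0,0.05,0],
  [0,0.06,0],
  [0,0.07,0],
  [0,0.07,0],
], roll=[0,0,0,0,0,0,0,0], claw=[0.03,0.03,0.03,0.03,0.03,0.03,0.03,0.03])

```text
clock: 4.05
position: [629.3, -228.6, 202.8]
ee_rot: [-0.029, 1.0, 0.0, -0.001]
contact_force: [-0.2, -0.5, -1.0]
gripper_width: 30.2
grasp_force: 0.0
```

```bash
python3 - <<'E'
from h import *
goto((55,-60),202)
p=get_image("top")
for r in place_of(p,"model")[:6]: print(round(r["conf"],2),np.round(r["at"]),np.round(fx(onz(p,r["at"],8)[:2])))
cv2.imwrite("pics/t4.png",cv2.resize(p["img"][170:270,225:345,::-1],None,fx=5,fy=5,interpolation=cv2.INTER_CUBIC))
E
```

```text
clock 4.05 slide [-0.001   0.0524  0.0009] roll 0.0 fix now [  54.  -112.4] 202.8 F [-0.3 -0.5] -1.0 30.23106662644937
0.97 [369. 186.] [  84. -245.]
0.89 [192. 246.] [-29. 197.]
0.6 [381. 245.] [ -62. -260.]
0.49 [293. 205.] [ 52. -56.]
```

View pics/t4.png

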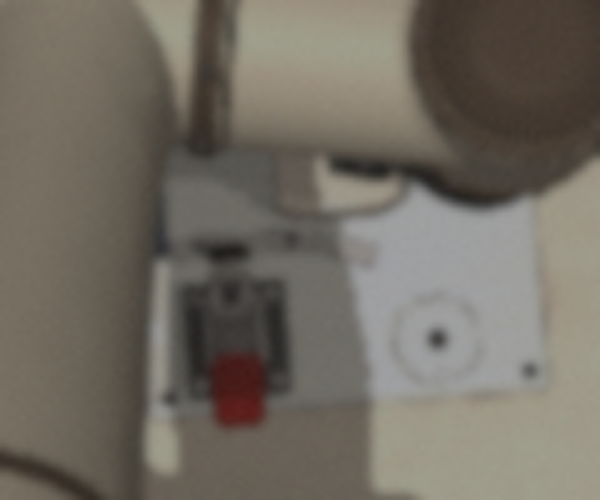

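The top view shows the model at about (340,185) in the crop, between the rail flares, with its middle about 56 mm short of home. Pushing on.

Call:
carry_out([
  [0,0.01,0],
  [0,0.02,0],
  [0,0.03,0],
  [0,0.038,0],
  [0,0.043,0],
  [0,0.046,0],
  [0,0.048,0],
  [0,0.048,0],
], roll=[0,0,0,0,0,0,0,0], claw=[0.03,0.03,0.03,0.03,0.03,0.03,0.03,0.03])

```text
clock: 5.15
position: [626.8, -181.9, 203.3]
ee_rot: [-0.028, 1.0, 0.0, -0.0]
contact_force: [-0.6, 0.2, -0.7]
gripper_width: 29.7
grasp_force: 0.0
```

```bash
python3 - <<'E'
from h import *
goto((55,-60),202)
for c in("top","scene"):
    p=get_image(c)
    for r in place_of(p,"model")[:6]: print(c,round(r["conf"],2),np.round(r["at"]),np.round(fx(onz(p,r["at"],8)[:2])))
cv2.imwrite("pics/s5.png",cv2.resize(p["img"][180:280,230:350,::-1],None,fx=6,fy=6,interpolation=cv2.INTER_CUBIC))
E
```

```text
clock 5.15 slide [-0.0008  0.0056  0.0013] roll -0.05 fix now [ 54.2 -65.6] 203.3 F [-0.6  0.2] -0.7 29.73522523309722
top 0.91 [368. 185.] [  87. -243.]
top 0.81 [379. 247.] [ -65. -256.]
top 0.55 [273. 203.] [60. -8.]
top 0.19 [270. 229.] [-3.  6.]
scene 0.87 [267. 239.] [ 59. -18.]
scene 0.72 [346. 204.] [ -62. -246.]
scene 0.64 [296. 194.] [  86. -236.]
scene 0.63 [274. 280.] [-23.  94.]
scene 0.59 [248. 318.] [-26. 206.]
```

View pics/s5.png

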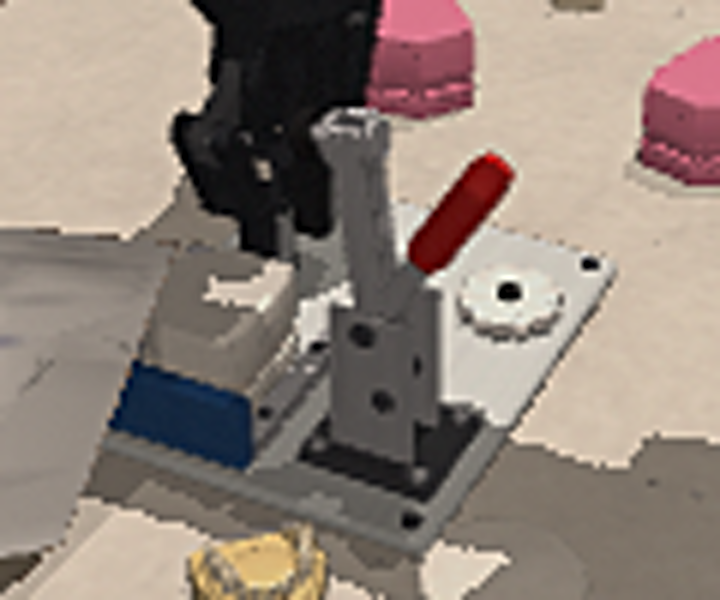

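The model is nearly at the blue stop: its +y side is at about (190,370) in the crop. Next I push in small steps and watch the force.

Call:
carry_out([
  [0,0.002,0],
  [0,0.003,0],
  [0,0.004,0],
  [0,0.004,0],
], roll=[0,0,0,0], claw=[0.03,0.03,0.03,0.03])

```text
clock: 5.85
position: [626.6, -177.8, 203.3]
ee_rot: [-0.028, 1.0, 0.0, -0.0]
contact_force: [-0.5, -0.5, 0.3]
gripper_width: 30.0
grasp_force: 0.3
```

Call:
carry_out([
  [0,0.001,0],
  [0,0.002,0],
  [0,0.002,0],
], roll=[0,0,0], claw=[0.03,0.03,0.03])

```text
clock: 6.22
position: [626.5, -175.8, 203.3]
ee_rot: [-0.028, 1.0, 0.0, 0.0]
contact_force: [0.4, -0.6, 0.6]
gripper_width: 30.1
grasp_force: 0.3
```

Call:
carry_out([
  [0,0.001,0],
  [0,0.002,0],
  [0,0.003,0],
  [0,0.003,0],
], roll=[0,0,0,0], claw=[0.03,0.03,0.03,0.03])

```text
clock: 6.72
position: [626.6, -173.9, 203.8]
ee_rot: [-0.028, 1.0, -0.001, 0.0]
contact_force: [0.5, -6.9, 0.5]
gripper_width: 30.0
grasp_force: 3.1
```

Call:
carry_out([
  [0,0.001,0],
  [0,0.002,0],
  [0,0.002,0],
], roll=[0,0,0], claw=[0.03,0.03,0.03])

```text
clock: 7.1
position: [626.6, -173.3, 204.4]
ee_rot: [-0.028, 1.0, -0.002, 0.001]
contact_force: [0.4, -11.8, 1.7]
gripper_width: 30.2
grasp_force: 5.9
```

Call:
carry_out([
  [0,-0.005,0],
  [0,-0.02,0],
  [0,-0.04,0],
  [0,-0.04,-0.05],
  [0,-0.04,-0.1],
  [0,-0.04,-0.155],
  [0,-0.04,-0.155],
], roll=[0,0,0,0,0,0,0], claw=[0.03,0.03,0.03,0.0,0.0,0.0,0.0])

```text
clock: 7.98
position: [629.4, -212.1, 364.6]
ee_rot: [-0.028, 1.0, -0.001, 0.006]
contact_force: [-0.1, -0.3, 0.3]
gripper_width: -0.3
grasp_force: 0.0
```

```bash
python3 - <<'E'
from h import *
goto((-105,0),360)
p=get_image("scene")
for r in place_of(p,"model")[:3]: print(round(r["conf"],2),np.round(r["at"]),np.round(fx(onz(p,r["at"],8)[:2])))
for n,z in(("handle_tip",139),("handle_pivot",70)):
    for r in place_of(p,n)[:2]: print(n,round(r["conf"],2),np.round(r["at"]),np.round(fx(onz(p,r["at"],z)[:2])))
cv2.imwrite("pics/s6.png",cv2.resize(p["img"][180:280,230:350,::-1],None,fx=6,fy=6,interpolation=cv2.INTER_CUBIC))
E
```

```text
clock 7.975 slide [0.1601 0.0957 0.0025] roll -0.04 fix now [ 55.  -95.8] 364.6 F [-0.1 -0.3] 0.3 -0.26163081670635036
0.85 [265. 240.] [ 61. -13.]
0.85 [249. 317.] [-27. 202.]
0.67 [295. 197.] [  78. -216.]
handle_tip 0.67 [287. 251.] [-76. 135.]
handle_tip 0.59 [308. 210.] [-58.  -0.]
handle_pivot 0.96 [296. 232.] [-28.  -1.]
```

View pics/s6.png

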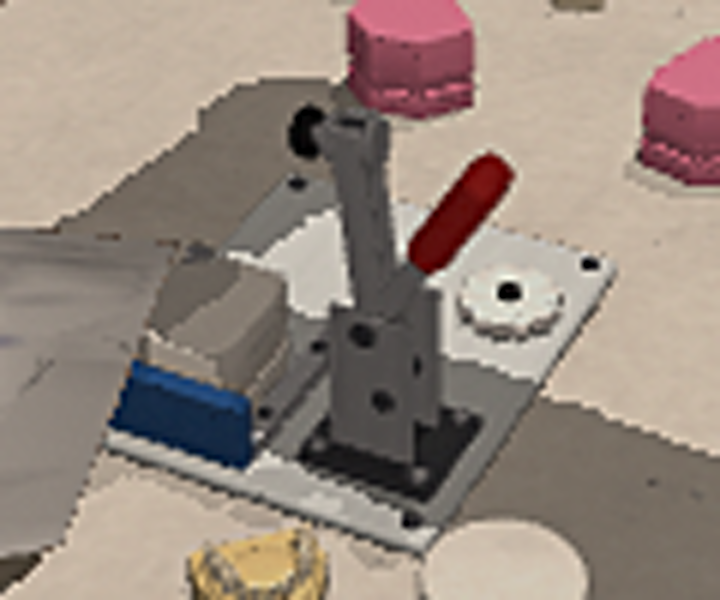

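The model sits square against the blue stop at (190,340) in the crop; the clamp is still open, with its red handle at (465,205). The 12 N reaction fits with it being home. Now round to the -x side of the handle.

Call:
carry_out([
  [0.05,0,0],
  [0.1,0.02,0],
  [0.14,0.05,0],
  [0.16,0.08,0],
  [0.16,0.096,0.0],
  [0.16,0.096,0.04],
  [0.16,0.096,0.068],
  [0.16,0.096,0.068],
], roll=[0,0,0,0,0,0,0,0], claw=[0,0,0,0,0,0,0,0])

```text
clock: 9.18
position: [463.4, -123.9, 287.7]
ee_rot: [-0.028, 1.0, -0.0, -0.003]
contact_force: [-0.1, -0.3, 0.7]
gripper_width: 0.1
grasp_force: 0.0
```

```bash
python3 - <<'E'
from h import *
goto((-70,0),297)
p=get_image("scene")
cv2.imwrite("pics/s7.png",cv2.resize(p["img"][160:280,250:370,::-1],None,fx=5,fy=5,interpolation=cv2.INTER_CUBIC))
E
```

```text
clock 9.175 slide [-0.0356 -0.0016 -0.0095] roll -0.04 fix now [-105.7    1.6] 287.7 F [-0.1 -0.3] 0.7 0.13761595065632598
```

View pics/s7.png

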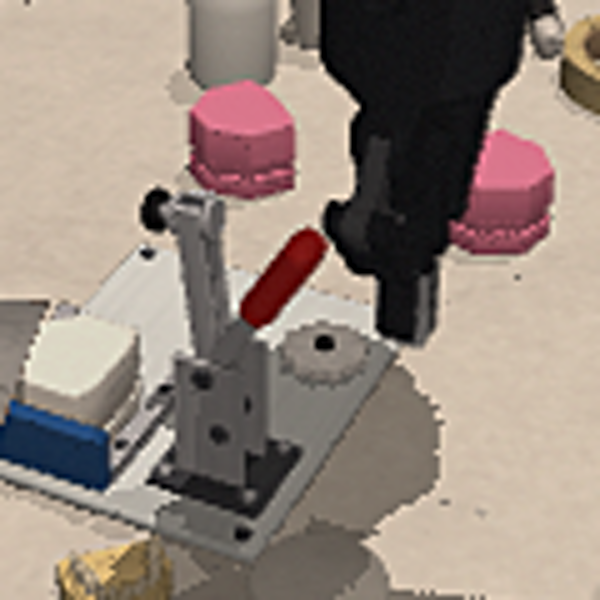

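The closed fingers (410,310) stand on the -x side of the red handle (285,275), level with it. Pushing towards +x.

Call:
carry_out([
  [-0.01,-0.001,-0.006],
  [-0.02,-0.001,-0.008],
  [-0.03,-0.001,-0.008],
  [-0.04,-0.001,-0.008],
  [-0.048,-0.001,-0.008],
  [-0.056,-0.001,-0.008],
  [-0.056,-0.001,-0.008],
], roll=[0,0,0,0,0,0,0], claw=[0,0,0,0,0,0,0])

```text
clock: 10.1
position: [519.2, -122.1, 298.6]
ee_rot: [-0.028, 1.0, -0.0, -0.001]
contact_force: [-4.2, -0.8, 3.0]
gripper_width: -0.2
grasp_force: 2.3
```

```bash
python3 - <<'E'
from h import *
goto((0,0),297)
p=get_image("scene")
cv2.imwrite("pics/s8.png",cv2.resize(p["img"][160:280,250:370,::-1],None,fx=5,fy=5,interpolation=cv2.INTER_CUBIC))
E
```

```text
clock 10.1 slide [-0.0499 -0.0002  0.0015] roll -0.06 fix now [-49.9   0.3] 298.6 F [-4.2 -0.6] 3.0 -0.21551771814123913
```

View pics/s8.png

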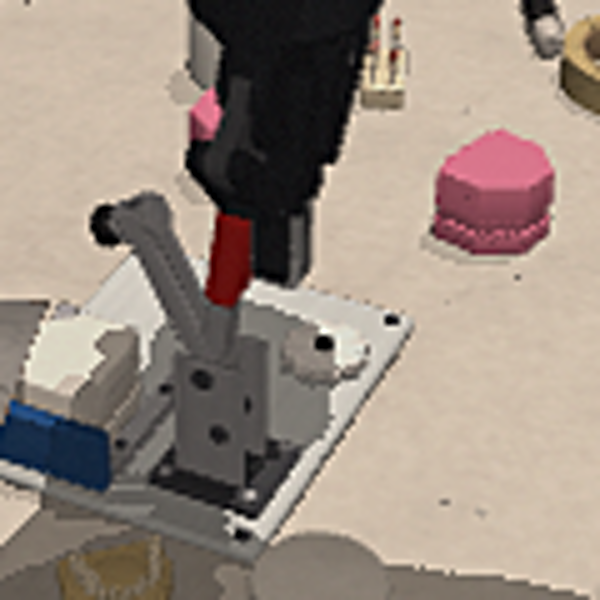

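The handle (230,260) has swung to nearly upright, with the fingers behind it at (285,245) and the arm tipping forward. Carrying on past the dead point.

Call:
carry_out([
  [-0.01,0,0],
  [-0.02,0,0],
  [-0.03,0,0],
  [-0.038,0,0],
  [-0.044,0,0],
  [-0.044,0,0],
], roll=[0,0,0,0,0,0], claw=[0,0,0,0,0,0])

```text
clock: 10.9
position: [563.9, -119.2, 298.1]
ee_rot: [-0.028, 1.0, 0.0, 0.0]
contact_force: [-0.9, -0.8, 1.0]
gripper_width: 0.2
grasp_force: 0.0
```

Call:
carry_out([
  [0.01,0,-0.005],
  [0.04,0,-0.03],
  [0.08,0,-0.08],
  [0.1,0,-0.14],
  [0.1,0,-0.14],
], roll=[0,0,0,0,0], claw=[0,0,0,0,0])

```text
clock: 11.52
position: [461.8, -125.3, 444.1]
ee_rot: [-0.028, 1.0, -0.0, 0.006]
contact_force: [0.1, -0.0, -0.9]
gripper_width: -0.2
grasp_force: 0.0
```

```bash
python3 - <<'E'
from h import *
goto((0,0),297)
p=get_image("scene")
cv2.imwrite("pics/s9.png",cv2.resize(p["img"][160:280,230:350,::-1],None,fx=5,fy=5,interpolation=cv2.INTER_CUBIC))
E
```

```text
clock 11.525 slide [-1.056e-01 -1.000e-04  1.484e-01] roll -0.02 fix now [-107.4    0.3] 444.1 F [ 0.1 -0.1] -0.9 -0.17322148981836677
```

View pics/s9.png

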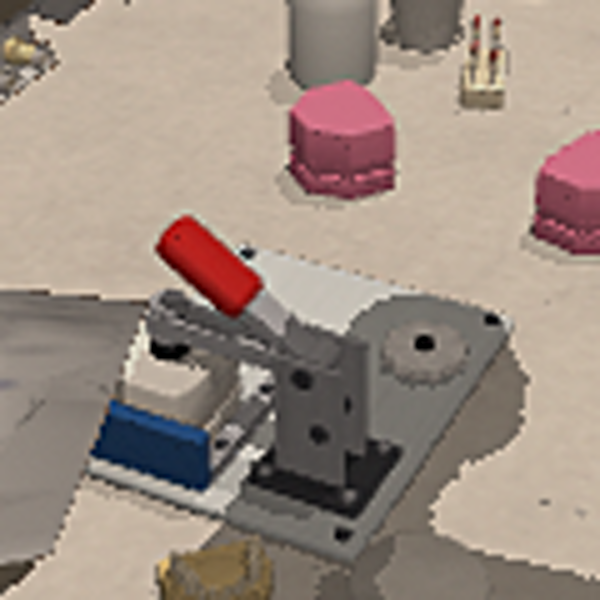

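The clamp is locked: the handle is over at (210,265), the arm level, and the pad at (170,348) is down on the model, which stands against the blue stop. The arm is clear of everything.

```bash
python3 -c "
from bench import job_done
print(job_done())"
```

```text
the job is handed in; nothing more can be done
None
```

I pushed the white model home against the blue stop and pushed the red handle over into lock with the pad down on the model. The job is handed in at about 11.5 s of the 51 s; no verdict came back, and I checked home and lock only by picture and push force (about 12 N at the stop), not the pad force.

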